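Release the hold-down clamp and put the pulley in stock

ROBOT

A 6-joint arm with a two-finger parallel gripper is mounted at the origin on the work surface. World frame = base frame: x ahead of the robot, y to its left, z up, the work surface at z = 0. Lengths are in m, angles in rad, forces in N, time in s.
With the tool pointing down it reaches from about 0.375 to 0.75 m from the base axis. Payload 9 kg.
Tool frame: the origin (TCP) lies midway between the tips of the shut fingers; the grasp point (between the pads) lies 19 mm behind it; z points along the fingers, y is the direction in which the jaws open and shut (so a half turn about z gives the same grasp; the last joint's range is limited). The gripper opens to 85 mm and grips with 20 to 120 N. Pads are 22 mm wide; open, the fingers measure 114 mm over their backs; the gripper's body (76 mm by 85 mm) begins 54 mm behind the grasp point. The pads swing forward as they close: fully open they stand 13 mm farther back than shut.
Start: joints at [-0.218, 0.104, 0.097, 1.564, 0, 1.353], TCP at [0.6, 0, 0.231] pointing down, gripper open.
Joint ranges: [-2.99, 2.99], [-0.84, 1.86], [-1.1, 1.16], [-1.84, 2.11], [-1.51, 1.56], [-3.14, 3.14]. Speed limits (rad/s): [2.22, 2.22, 2.57, 3.14, 3.14, 3.14].

INTERFACE

Orientations are given as a unit quaternion [x, y, z, w].
In Python, from cell import robot, vision, finish_job gives the robot as it stands.
- The arm moves only by the tool servo_tool, never from a script. Its argument "moves" is a list of rows, each a list of 5 numbers: the opening, from 0 (shut) to 1 (fully open), then the shift along the world's x, y, z in m, then the turn about the world's z in degrees. In form: [[claw, x, y, z, yaw], ...]. A call has 1 to 20 rows; each row shifts and turns the commanded pose from where the row before left it; what a row does not reach is not made up. A row lasts 1/10 s, in which the tool goes at most 50 mm and 8.59 degrees, less where a joint would pass 70% of its speed; a pose out of reach is approached as far as the arm can. A call is refused whole if a number of a shift passes 0.05 or a number of a turn 8.59, either way. A call with a gripper value outside its range is refused whole. The fingers move at their own pace and stop on an object; "squeeze" is the grip in N (left out, the last holds). Time passes only in rows, so rows that do not move let the fingers close. It gives the time, the measured TCP pose, the force and the opening at its end, in the units of the state.
- robot.get_state(): the state, without advancing time (a new reading comes with each control period).
- vision.read_camera(name): name is "scene" or "side" or "wrist"; returns (picture, depth): 480x640x3 uint8, red, green, blue; 480x640 float32, m along the optical axis (not along the pixel's ray), 0 where there is no reading.
- vision.camera_info(name): a dict with "K" (3x3 intrinsics, pixels), "k1" (the pictures are not rectified: a ray, as slopes to the right and down, at radius r is drawn at 1 + k1 r^2 times it, then the intrinsics apply), "R" (3x3) and "t" (3): a world point X has camera coordinates R X + t. Camera axes: x right, y down, z forward; pixel columns grow to the right and rows downward; lengths in m; the calibration is good to about 2 mm. A picture is of the moment at which its call begins: read the wrist's pose just before it. camera_info takes no time and is no camera call; for the wrist camera it gives the pose at the moment of the call.
- finish_job(): hands the job in, once; it reports no verdict.
The state is a dict: "time": time; "qpos": joint angles; "joint_vel": joint speeds; "effort": joint torques, N m; "tcp_pos": TCP position; "eef_rot": TCP orientation; "contact_force": force on the tool from outside, world axes, zero at the start; "torque": the same for the moment, N m; "finger_gap": finger opening in m.
Only numpy, scipy, OpenCV 4.12 (cv2) and the standard library are available. Lean on these libraries where they do the work, as an engineer would, in place of code of your own. Each camera call takes 0.05 s, during which the arm holds its last target.

TASK

Lift the clamp's arm by its orange grip until it goes over centre and stays open by itself, then take the aluminium pulley out from under it and set it down, without dropping it, flat with its hub up inside the blue tray. Leave the clamp open, and leave the brass pulley, the yellow can and the wrench where they are.

Things in the scene. Friction and masses are not known exactly. Their poses are not given: they have to be found in the camera images.
- fixture: green hold-down fixture fixed to the bench, base plate 100 (x) x 200 (y) x 15 mm. Origin: under the plate, 25 mm short of its middle along y. The shut arm lies along y over the pulley, its rubber pad on the hub: the grip at y = -85 mm, the pulley at y = -25 mm, the hinge at y = +85 mm on a post 34 mm long, up to 95 mm high. Nothing stands beside the grip.
- clamp_arm_grip (a point): centre of the orange grip, a smooth cylinder 28 mm in diameter and 30 mm wide with flat ends, set across the free end of the clamp's steel arm (bar 12 mm wide, 14 mm high). Turns with the arm: its +y axis runs along the arm to the hinge axis, 170 mm away; its x axis runs through the flat ends, parallel to the level hinge axis. Shut, the arm is level, grip and hinge axis 80 mm above the bench. Opening swings the grip up and over to the hinge's far side.
- clamp_arm (a joint): angle of the clamp arm, rad: 0 with the arm level on the pulley, growing as the grip is lifted, 1.57 upright, stop at 2.0. A spring pulls the arm shut (about 3 N at the grip) below about 1.35 (the hold-open point) and beyond it pulls it open against the stop; let go too early it snaps shut.
- pulley_mid (a point): centre of the loose aluminium pulley, half-way up its 50 mm height, z up: a grooved flange 56 mm in diameter, 20 mm high, below; a round hub 26 mm in diameter, from 20 to 50 mm above its underside, to grip it by. About 0.2 kg. It stands on the fixture's base plate between four pins 10 mm high (2 mm clearance round the flange): lifts straight up once the clamp is open.
- blue_tray_in (a point): centre of the inner floor of the blue open tray, fixed to the bench, outside 140 (its x) x 180 (its y) x 35 mm high, walls and floor 4 mm thick, z up. A red tray of the same size stands next to it.
- brass_pulley_mid (a point): bystander: centre of a smaller loose brass pulley, 44 mm in diameter and 40 mm high, that stands in the red tray.
- grease_can_mid (a point): bystander: centre of a loose yellow can, 60 mm in diameter and 75 mm high, beyond the fixture.
- wrench: bystander: a loose steel wrench lying on the bench beyond the fixture and the trays; its x axis runs along it.
There are look-alikes about, which are no part of the job. There is more than one size of the fixture; the one meant has the size given above. Of the things shaped like the part that bears pulley_mid, the aluminium one is meant.

How it is judged:
On the way, in this order (a step that is already met when the one before it is completed fails the run):
1. the clamp arm is open past its hold-open point (over 1.6 rad) with the pulley still in its place (value of joint clamp_arm above 1.6 rad and distance of pulley_mid from where it was at the start of the episode below 0.015 m), for 0.2 s.
2. the pulley is lifted out of its pins (height (world z) of pulley_mid above 0.06 m and distance of pulley_mid from where it was at the start of the episode above 0.02 m), for 0.1 s.
At the end, for the whole second after the job is handed in: The clamp arm stays open by itself (over 1.6 rad); the aluminium pulley is inside the blue tray, flat on its floor (centre 20 to 30 mm above the tray's floor), hub up (within 0.15 rad), released and at rest (value of joint clamp_arm above 1.6 rad and x of pulley_mid in the frame of blue_tray_in between -0.052 and 0.052 m and y of pulley_mid in the frame of blue_tray_in between -0.072 and 0.072 m and z of pulley_mid in the frame of blue_tray_in between 0.02 and 0.03 m and angle between pulley_mid's own z axis and vertical below 0.15 rad and linear speed of pulley below 0.02 m/s); the robot touches nothing.
It fails at once if the pulley is dropped: falls freely (faster than 0.3 m/s, touched by nothing) more than 30 mm above where it would lie in the tray (contact force between pulley and anything else below 0.01 N and linear speed of pulley above 0.3 m/s and height (world z) of pulley_mid above 0.06 m).
It fails at once if the brass pulley is moved by more than 20 mm (distance of brass_pulley_mid from where it was at the start of the episode above 0.02 m).
It fails at once if the yellow can is moved by more than 20 mm (distance of grease_can_mid from where it was at the start of the episode above 0.02 m).
It fails at once if the wrench is moved by more than 20 mm (distance of wrench from where it was at the start of the episode above 0.02 m).
It also fails if it takes over 56 s, if anything falls off the work surface, if the arm or the gripper's body presses on something with over 40 N, if the wrist force passes 120 N, or if a joint passes its speed limit or range.

## Working session

There is one attempt and no reset: what is moved stays moved. The work goes in short steps, Python scripts to look and compute and a tool call to move; the robot and the scene stay as the last step left them, time stands still between calls to the robot, and variables do not carry over. Pictures are saved under pics/ and viewed, and the job is handed in when it is done.

Besides the shell and the picture viewer there is one more tool, called after ">>>" as name(argument=value, ...), one argument or row to a line, values as JSON. servo_tool: Moves the arm, as the interface text tells. Its arguments: {"type":"object","properties":{"moves":{"type":"array","items":{"type":"array","items":{"type":"number"}}},"squeeze":{"type":"number"}},"required":["moves"]}

```bash
ls; mkdir -p pics
python3 - <<'E'
from cell import robot, vision
import cv2, numpy as np, pickle
s=robot.get_state(); print(s)
d={}
for n in ["scene","side","wrist"]:
    ci=vision.camera_info(n); p,z=vision.read_camera(n)
    d[n]=(ci,p,z); cv2.imwrite(f"pics/{n}0.png",p[:,:,::-1]); print(n,ci)
pickle.dump(d,open("d0.pkl","wb"))
E
```

```text
pics
{'time': 0.0, 'qpos': array([-2.17724677e-01,  1.04728643e-01,  9.65101615e-02,  1.56390628e+00,
        1.38981991e-05,  1.35312607e+00]), 'joint_vel': array([ 0.00023667,  0.00036115, -0.00168261, -0.00064038, -0.00160494,
        0.00072052]), 'effort': array([ 7.03431251e-04, -5.56934094e+01,  5.03644359e+01,  1.70058967e-02,
       -2.22691165e-04, -8.28643181e-07]), 'tcp_pos': array([5.99679672e-01, 6.99125386e-05, 2.30527651e-01]), 'eef_rot': array([ 7.07125867e-01,  7.07087383e-01, -3.51287781e-04, -5.63765339e-04]), 'contact_force': array([ 0.19899237,  0.19233994, -0.23202744]), 'torque': array([ 0.03438817, -0.00385798,  0.02464698]), 'finger_gap': 0.08494260024713941}
scene {'K': array([[532.92951417,   0.        , 319.91893747],
       [  0.        , 532.92951417, 234.61749385],
       [  0.        ,   0.        ,   1.        ]]), 'k1': -0.1481919752016191, 'R': array([[ 0.59662357,  0.80251744,  0.00246307],
       [ 0.57065754, -0.42208769, -0.70440894],
       [-0.56426083,  0.42167254, -0.7097901 ]]), 't': array([-0.38553935, -0.267476  ,  1.27509631])}
side {'K': array([[576.24623151,   0.        , 318.46366065],
       [  0.        , 576.24623151, 234.43071418],
       [  0.        ,   0.        ,   1.        ]]), 'k1': -0.017044190969456193, 'R': array([[ 0.99951626, -0.01882104,  0.02475917],
       [ 0.01170079, -0.5100409 , -0.86007056],
       [ 0.02881561,  0.85994421, -0.50957395]]), 't': array([-0.59050088,  0.10864908,  1.35188096])}
wrist {'K': array([[336.65645334,   0.        , 317.38761218],
       [  0.        , 336.65645334, 239.76946229],
       [  0.        ,   0.        ,   1.        ]]), 'k1': -0.023453571723589924, 'R': array([[ 9.99999165e-01, -5.10396790e-04, -1.18763659e-03],
       [-9.95965116e-05, -9.46440066e-01,  3.22879530e-01],
       [-1.28882353e-03, -3.22879142e-01, -9.46439326e-01]]), 't': array([-0.59934161, -0.04282157,  0.38139476])}
```

View pics/scene0.png

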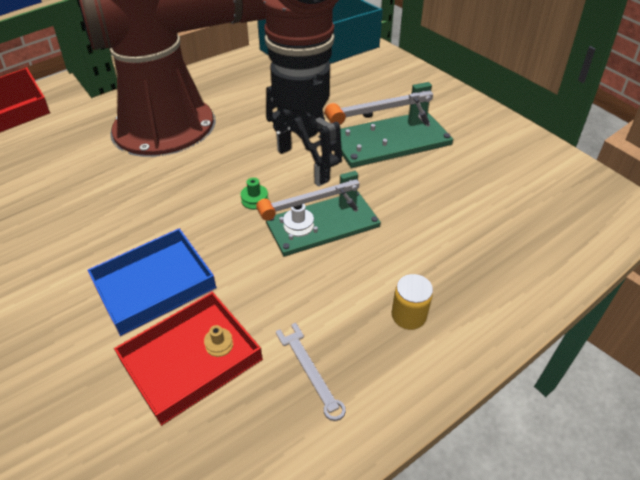

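View pics/side0.png

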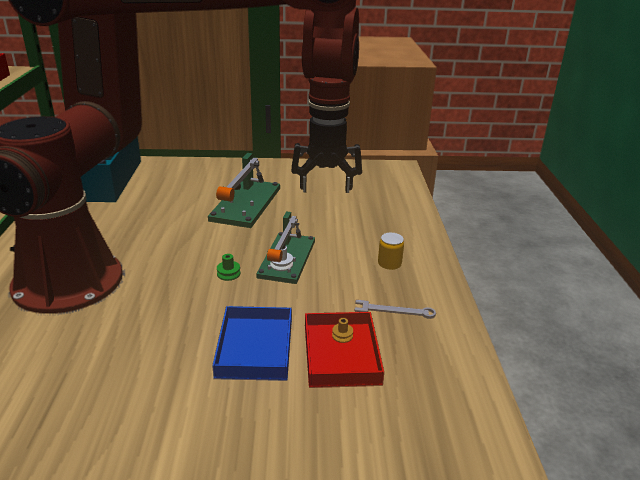

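View pics/wrist0.png

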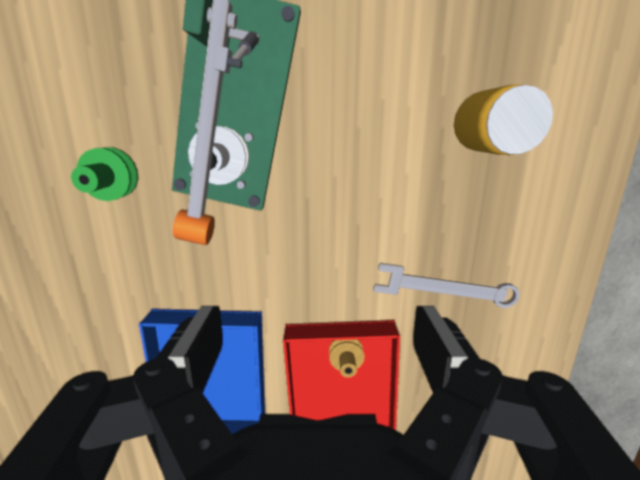

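The wrist view shows the fixture with the white/aluminium pulley (hub about 212,157) and its orange grip (193,227). The blue tray is at about (205,370), the red tray with the brass pulley at (345,360), the wrench at (450,287) and the can at (515,120). The larger look-alike fixture appears only in the scene and side views.

```bash
cat > h.py <<'E'
import numpy as np, cv2
def rays(ci,uv):
    n=cv2.undistortPoints(np.asarray(uv,float).reshape(-1,1,2),ci["K"],np.array([ci["k1"],0,0,0,0.])).reshape(-1,2)
    return np.c_[n,np.ones(len(n))]
def plane(ci,uv,z):
    r=rays(ci,uv)@ci["R"]; c=-ci["R"].T@ci["t"]
    return c+r*((z-c[2])/r[:,2])[:,None]
def cloud(ci,dep,mask):
    v,u=np.nonzero(mask&(dep>0)); r=rays(ci,np.c_[u,v])*dep[v,u][:,None]
    return (r-ci["t"])@ci["R"]
def masks(p):
    h=cv2.cvtColor(p,cv2.COLOR_RGB2HSV).astype(int); H,S,V=h[...,0],h[...,1],h[...,2]
    return dict(orange=(H>=6)&(H<=14)&(S>200)&(V>120), green=(H>65)&(H<90)&(S>100)&(V>35)&(V<140),
      blue=(H>100)&(H<125)&(S>150)&(V>60), white=(S<30)&(V>150))
def blobs(m,amin=150):
    n,l,st,c=cv2.connectedComponentsWithStats(m.astype(np.uint8))
    return [(l==i,st[i],c[i]) for i in range(1,n) if st[i][4]>amin]
E
python3 - <<'E'
import pickle; from h import *
d=pickle.load(open("d0.pkl","rb"))
for cam in d:
    ci,p,z=d[cam]
    for k,m in masks(p).items():
        for b,st,c in blobs(m):
            P=cloud(ci,z,b)
            if len(P)==0: print(cam,k,st,"nodepth");continue
            if not(0.2<np.median(P[:,0])<1.1 and np.median(P[:,2])<0.3): continue
            print(cam,k,st,c.round(),"med",np.median(P,0).round(3),"p2",np.percentile(P,2,axis=0).round(3),"p98",np.percentile(P,98,axis=0).round(3))
ci,p,z=d["wrist"]
m=masks(p)
g=max(blobs(m["green"]),key=lambda b:b[1][4])[0]
P=cloud(ci,z,g); 
Q=P[abs(P[:,2]-.015)<.006]; print(len(Q)); r=cv2.minAreaRect((Q[:,:2]*1000).astype(np.float32)); print("plate",r,cv2.boxPoints(r))
o=max(blobs(m["orange"]),key=lambda b:b[1][4])[0]
P=cloud(ci,z,o);T=P[P[:,2]>.088];print("griptop",len(T),T.mean(0),P[:,2].max(),cv2.minAreaRect((T[:,:2]*1000).astype(np.float32)))
bl=max(blobs(m["blue"]),key=lambda b:b[1][4])[0];P=cloud(ci,z,bl);print(np.histogram(P[:,2],bins=np.arange(-.01,.05,.005)))
E
```

```text
scene green [ 341  109  111   57 3053] [391. 138.] med [0.4   0.39  0.021] p2 [0.323 0.268 0.013] p98 [0.468 0.505 0.031]
scene green [ 268  192  111   63 2462] [328. 223.] med [0.534 0.117 0.017] p2 [0.468 0.006 0.011] p98 [0.576 0.192 0.03 ]
scene green [536 304  68  90 981] [568. 350.] med [ 0.9    0.667 -0.509] p2 [ 0.874  0.662 -0.72 ] p98 [ 0.917  0.679 -0.304]
scene blue [  89  230  126  105 7365] [151. 280.] med [ 0.452 -0.226  0.006] p2 [ 0.39  -0.31   0.003] p98 [ 0.53  -0.139  0.037]
scene white [342  95  67  17 263] [375. 103.] med [0.373 0.352 0.114] p2 [0.349 0.279 0.111] p98 [0.395 0.427 0.116]
scene white [600 116  27  24 241] [613. 126.] med [ 0.215  2.262 -0.746] p2 [ 0.149  2.099 -0.756] p98 [ 0.244  2.338 -0.737]
scene white [272 180  87  27 389] [315. 193.] med [0.511 0.087 0.089] p2 [0.492 0.012 0.086] p98 [0.534 0.168 0.096]
scene white [280 204  37  33 604] [298. 223.] med [0.513 0.047 0.036] p2 [0.476 0.028 0.017] p98 [0.53  0.083 0.068]
scene white [397 274  36  28 770] [415. 288.] med [0.772 0.089 0.076] p2 [0.747 0.064 0.074] p98 [0.797 0.115 0.079]
scene 
[... 1613 characters left out ...]
487   85   66   69 3460] [520. 119.] med [0.77  0.088 0.076] p2 [0.745 0.063 0.074] p98 [0.795 0.112 0.077]
wrist white [ 209  126   40   59 1489] [229. 156.] med [0.513 0.054 0.036] p2 [0.493 0.028 0.017] p98 [0.527 0.079 0.067]
wrist white [ 374  264  145   44 1946] [441. 286.] med [ 0.746 -0.103  0.008] p2 [ 0.673 -0.126  0.006] p98 [ 0.841 -0.075  0.01 ]
8859
plate ((531.6101684570312, 97.84223175048828), (196.08990478515625, 62.992488861083984), 77.81331634521484) [[480.12665     8.655502 ]
 [541.6996     -4.6420593]
 [583.0937    187.02896  ]
 [521.52075   200.32652  ]]Traceback (most recent call last):
  File "<stdin>", line 16, in <module>
ValueError: max() iterable argument is empty
```

Run:
```python
import pickle; from h import *
d=pickle.load(open("d0.pkl","rb"))
ci,p,z=d["wrist"]
h=cv2.cvtColor(p,cv2.COLOR_RGB2HSV); print(p[227,193],h[227,193],h[227,180],h[210,196],z[227,193])
m=masks(p); g=np.zeros_like(m["green"])
for b,st,c in blobs(m["green"],1000): g|=b
P=cloud(ci,z,g); Q=P[abs(P[:,2]-.015)<.005]; r=cv2.minAreaRect((Q[:,:2]*1000).astype(np.float32)); print("plate",r);print(cv2.boxPoints(r))
for cam in d:
    ci,p,z=d[cam]
    H=cv2.cvtColor(p,cv2.COLOR_RGB2HSV).astype(int)
    o=(H[...,0]>=5)&(H[...,0]<=13)&(H[...,1]>190)&(H[...,2]>90)
    for b,st,c in blobs(o,60):
        P=cloud(ci,z,b)
        if not(.4<np.median(P[:,0])<.6):continue
        print(cam,st,c.round(1),np.median(P,0).round(4),P[:,2].max(), P[:,2].min());T=P[P[:,2]>np.percentile(P[:,2],98)-.006];print(" top",len(T),T.mean(0),cv2.minAreaRect((T[:,:2]*1000).astype(np.float32)))
# arm bar top direction
ci,p,z=d["wrist"]
w=blobs(masks(p)["white"],3000)[0][0]; P=cloud(ci,z,w); T=P[(abs(P[:,2]-.088)<.003)]
print("bar",len(T),T.mean(0),cv2.fitLine((T[:,:2]*1000).astype(np.float32),cv2.DIST_HUBER,0,.01,.01).ravel())
w=blobs(masks(p)["white"],1000)[2][0]; P=cloud(ci,z,w);
```

```text
[235 150  68] [ 15 181 235] [ 15 185 236] [116  20 194] 0.2934807
plate ((513.32861328125, 102.35072326660156), (196.06597900390625, 97.46388244628906), 76.6480712890625)
[[443.275      18.221313 ]
 [538.10443    -4.2861786]
 [583.3822    186.48013  ]
 [488.5528    208.98763  ]]
scene [258 202  16  17 158] [265.6 210.6] [ 0.5011 -0.009   0.0888] 0.0971730352161041 0.07241920064634665
 top 63 [ 0.49427073 -0.0070583   0.09363747] ((492.7642822265625, -5.722387313842773), (17.277484893798828, 28.931381225585938), 79.58673858642578)
side [267 249  14  11 119] [273.5 253.7] [ 0.486  -0.0134  0.0899] 0.09707570365655063 0.07833583616558253
 top 56 [ 0.48769254 -0.00929798  0.09344587] ((487.2038269042969, -9.1524658203125), (18.962982177734375, 27.621545791625977), 80.6395492553711)
wrist [174 211  38  33 523] [193.3 227.9] [ 0.4904 -0.0035  0.0921] 0.09563484076217482 0.0827665897957992
 top 431 [ 0.48935425 -0.00441122  0.09253463] ((488.5733642578125, -4.211826324462891), (21.84665870666504, 27.970895767211914), 76.13203430175781)
bar 2861 [0.5105927  0.09460688 0.08777384] [2.2763902e-01 9.7374558e-01 5.1071121e+02 9.5084473e+01]
```

The fixture yaw is about -13.3°, from both the plate edges and the bar. The plate measures 196 x 97 mm, so this is the 100x200 one. The grip is at (0.488, -0.0045, 0.080), the pulley at about (0.502, 0.054) and the hinge at (0.527, 0.161). I'll approach the grip from above with the jaws across its flat ends.

>>> servo_tool(
  moves=[
    [0.8,-0.028,-0.001,0,-6.65],
    [0.8,-0.028,-0.001,0,-6.65],
    [0.8,-0.028,-0.001,-0.02,0],
    [0.8,-0.028,-0.001,-0.03,0],
    [0.8,0,0,-0.03,0],
    [0.8,0,0,-0.02,0],
    [0.8,0,0,0,0],
    [0.8,0,0,0,0],
  ],
  squeeze=40,
)

```text
time: 0.95
tcp_pos: [0.488, -0.004, 0.1318]
eef_rot: [0.784, 0.62, -0.0, -0.0]
contact_force: [-0.5, 0.0, 0.2]
finger_gap: 0.0687
```

Run:
```python
from cell import robot, vision
from h import *
s=robot.get_state(); print(s["tcp_pos"],s["finger_gap"],s["contact_force"])
ci=vision.camera_info("wrist");p,z=vision.read_camera("wrist");cv2.imwrite("pics/w1.png",p[:,:,::-1])
H=cv2.cvtColor(p,cv2.COLOR_RGB2HSV).astype(int)
o=(H[...,0]>=5)&(H[...,0]<=17)&(H[...,1]>150)&(H[...,2]>90)
for b,st,c in blobs(o,200):
    P=cloud(ci,z,b);T=P[P[:,2]>.088];print(st,c,T.mean(0) if len(T) else 0, P[:,2].max())
    if len(T):print(cv2.minAreaRect((T[:,:2]*1000).astype(np.float32)))
```

```text
[ 0.48798068 -0.00398034  0.13177108] 0.06870021869276315 [-0.54521415  0.0132779   0.16745838]
[ 292  245   50   43 1888] [316.18485169 268.00158898] [ 0.48766599 -0.00270236  0.09288126] 0.09633956984714794
((487.3061828613281, -4.290018081665039), (23.825780868530273, 29.22456169128418), 76.47281646728516)
```

View pics/w1.png

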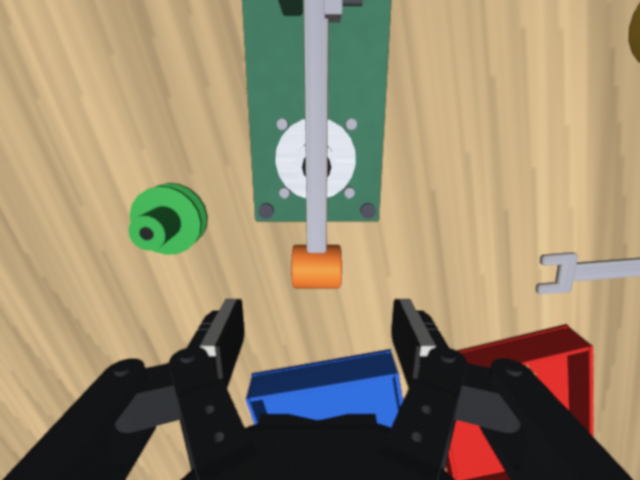

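The grip (316,268) is centred between the fingers and square to them. Next I descend and close.

>>> servo_tool(
  moves=[
    [0.8,-0.0003,0,-0.025,0],
    [0.8,0,0,-0.025,0],
    [0.8,0,0,-0.02,0],
    [0.8,0,0,-0.007,0],
    [0.8,0,0,0,0],
    [0,0,0,0,0],
    [0,0,0,0,0],
    [0,0,0,0,0],
    [0,0,0,0,0],
    [0,0,0,0,0],
    [0,0,0,0,0],
    [0,0,0,0,0],
  ],
  squeeze=40,
)

```text
time: 2.2
tcp_pos: [0.4874, -0.0039, 0.0558]
eef_rot: [0.784, 0.621, -0.0, -0.0]
contact_force: [-9.9, 1.3, 11.1]
finger_gap: 0.0297
```

Run:
```python
import numpy as np
t=np.r_[0:1.75:36j]; t=np.r_[0,np.linspace(0.05,1.8,33)]
a=-.17*np.cos(t); z=.17*np.sin(t); d=np.diff(a); dz=np.diff(z)
for i in range(len(d)): print([0,round(.23*d[i],4),round(.973*d[i],4),round(dz[i],4),0],end=", ")
```

```text
[0, np.float64(0.0), np.float64(0.0002), np.float64(0.0085), 0], [0, np.float64(0.0002), np.float64(0.0007), np.float64(0.0093), 0], [0, np.float64(0.0003), np.float64(0.0012), np.float64(0.0092), 0], [0, np.float64(0.0004), np.float64(0.0017), np.float64(0.0091), 0], [0, np.float64(0.0005), np.float64(0.0022), np.float64(0.009), 0], [0, np.float64(0.0006), np.float64(0.0026), np.float64(0.0089), 0], [0, np.float64(0.0007), np.float64(0.0031), np.float64(0.0087), 0], [0, np.float64(0.0008), np.float64(0.0036), np.float64(0.0085), 0], [0, np.float64(0.0009), np.float64(0.004), np.float64(0.0083), 0], [0, np.float64(0.0011), np.float64(0.0045), np.float64(0.0081), 0], [0, np.float64(0.0012), np.float64(0.0049), np.float64(0.0078), 0], [0, np.float64(0.0012), np.float64(0.0053), np.float64(0.0075), 0], [0, np.float64(0.0013), np.float64(0.0057), np.float64(0.0072), 0], [0, np.float64(0.0014), np.float64(0.0061), np.float64(0.0069), 0], [0, np.float64(0.0015), np.float64(0.0064), np.float64(0.0066), 0], [0, np.float64(0.0016), np.float64(0.0068), np.float64(0.0062), 0], [0, np.float64(0.
[... 433 characters left out ...]
p.float64(0.0031), 0], [0, np.float64(0.002), np.float64(0.0087), np.float64(0.0027), 0], [0, np.float64(0.0021), np.float64(0.0088), np.float64(0.0022), 0], [0, np.float64(0.0021), np.float64(0.0089), np.float64(0.0017), 0], [0, np.float64(0.0021), np.float64(0.009), np.float64(0.0012), 0], [0, np.float64(0.0021), np.float64(0.009), np.float64(0.0007), 0], [0, np.float64(0.0021), np.float64(0.009), np.float64(0.0002), 0], [0, np.float64(0.0021), np.float64(0.009), np.float64(-0.0004), 0], [0, np.float64(0.0021), np.float64(0.009), np.float64(-0.0009), 0], [0, np.float64(0.0021), np.float64(0.0089), np.float64(-0.0014), 0], [0, np.float64(0.0021), np.float64(0.0089), np.float64(-0.0019), 0],
```

It is gripped: the gap is 29.7 mm and the flats are 30 mm. Now I follow the arc, first half.

>>> servo_tool(
  moves=[
    [0,-0.0005,0.0002,0.0085,0],
    [0,0.0002,0.0007,0.0093,0],
    [0,0.0003,0.0012,0.0092,0],
    [0,0.0004,0.0017,0.0091,0],
    [0,0.0005,0.0022,0.009,0],
    [0,0.0006,0.0026,0.0089,0],
    [0,0.0007,0.0031,0.0087,0],
    [0,0.0008,0.0036,0.0085,0],
    [0,0.0009,0.004,0.0083,0],
    [0,0.0011,0.0045,0.0081,0],
    [0,0.0012,0.0049,0.0078,0],
    [0,0.0012,0.0053,0.0075,0],
  ],
  squeeze=40,
)

```text
time: 3.4
tcp_pos: [0.4953, 0.0301, 0.1581]
eef_rot: [0.784, 0.62, -0.0, 0.0]
contact_force: [1.0, -4.8, -3.6]
finger_gap: 0.0297
```

Run:
```python
from cell import robot, vision
import cv2
p,z=vision.read_camera("scene");cv2.imwrite("pics/s2.png",cv2.resize(p[60:320,150:500,::-1],None,fx=2,fy=2))
```

```text
(no output)
```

View pics/s2.png

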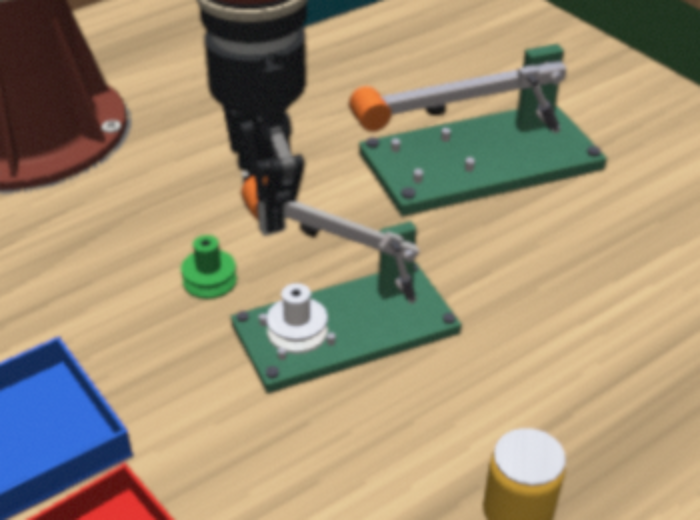

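The fingers hold the grip (262,195 in the crop), the arm is up about 0.6 rad, and the pulley (297,320) is still between its pins. I continue the arc.

>>> servo_tool(
  moves=[
    [0,0.0013,0.0057,0.0072,0],
    [0,0.0014,0.0061,0.0069,0],
    [0,0.0015,0.0064,0.0066,0],
    [0,0.0016,0.0068,0.0062,0],
    [0,0.0017,0.0071,0.0058,0],
    [0,0.0017,0.0074,0.0054,0],
    [0,0.0018,0.0076,0.005,0],
    [0,0.0019,0.0079,0.0045,0],
    [0,0.0019,0.0081,0.0041,0],
    [0,0.002,0.0083,0.0036,0],
    [0,0.002,0.0085,0.0031,0],
    [0,0.002,0.0087,0.0027,0],
  ],
)

```text
time: 4.65
tcp_pos: [0.5163, 0.1194, 0.2188]
eef_rot: [0.784, 0.62, 0.0, 0.0]
contact_force: [2.1, -4.4, 0.4]
finger_gap: 0.0295
```

>>> servo_tool(
  moves=[
    [0,0.0021,0.0088,0.0022,0],
    [0,0.0021,0.0089,0.0017,0],
    [0,0.0021,0.009,0.0012,0],
    [0,0.0021,0.009,0.0007,0],
    [0,0.0021,0.009,0.0002,0],
    [0,0.0021,0.009,-0.0004,0],
    [0,0.0021,0.009,-0.0009,0],
    [0,0.0021,0.0089,-0.0014,0],
    [0,0.0021,0.0089,-0.0019,0],
    [0,0,0,0,0],
    [0,0,0,0,0],
    [0,0,0,0,0],
  ],
)

```text
time: 5.85
tcp_pos: [0.5353, 0.2002, 0.2196]
eef_rot: [0.784, 0.621, 0.001, -0.0]
contact_force: [6.4, 0.4, 0.5]
finger_gap: 0.0297
```

Run:
```python
from cell import robot, vision
import cv2
p,z=vision.read_camera("scene");cv2.imwrite("pics/s3.png",cv2.resize(p[60:320,150:500,::-1],None,fx=2,fy=2))
```

```text
(no output)
```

View pics/s3.png

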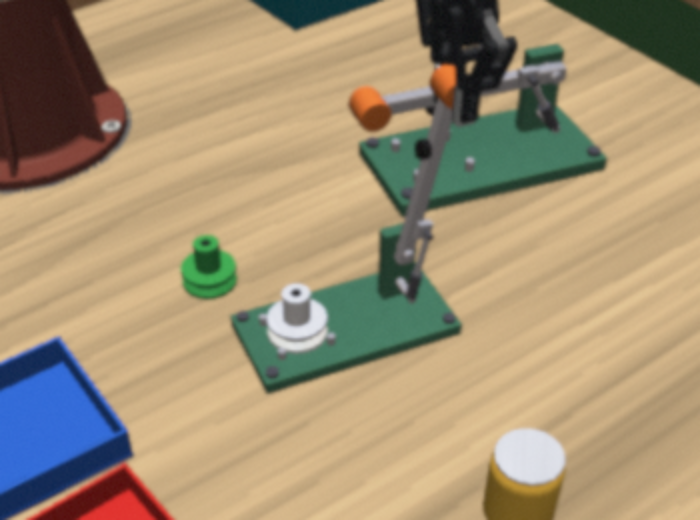

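The arm is past upright, at about 1.8 rad, with the grip at (443,82) in the crop. I release it and retreat upwards.

>>> servo_tool(
  moves=[
    [0.8,0,0,0,0],
    [0.8,0,0,0,0],
    [0.8,0,0,0,0],
    [0.8,0,0,0,0],
    [0.8,0,0,0.02,0],
    [0.8,0,0,0.03,0],
    [0.8,0,0,0.03,0],
    [0.8,-0.005,-0.02,0.02,0],
    [0.8,-0.007,-0.03,0,0],
    [0.8,-0.007,-0.03,0,0],
    [0.8,-0.007,-0.03,0,0],
    [0.8,-0.007,-0.03,0,0],
    [0.8,0,0,0,0],
    [0.8,0,0,0,0],
  ],
)

```text
time: 7.3
tcp_pos: [0.5018, 0.0588, 0.3198]
eef_rot: [0.785, 0.62, 0.0, -0.0]
contact_force: [-0.1, 0.7, -0.1]
finger_gap: 0.0682
```

Run:
```python
from cell import robot, vision
from h import *
import pickle
d={}
for n in ["scene","side","wrist"]:
    ci=vision.camera_info(n);p,z=vision.read_camera(n);d[n]=(ci,p,z)
    cv2.imwrite(f"pics/{n}4.png",p[:,:,::-1])
    for b,st,c in blobs(masks(p)["white"],60):
        P=cloud(ci,z,b)
        if .46<np.median(P[:,0])<.55 and .0<np.median(P[:,1])<.12: print(n,st,c,np.median(P,0),P.min(0),P.max(0))
pickle.dump(d,open("d4.pkl","wb"))
```

```text
scene [280 202  37  34 640] [297.96875   220.9765625] [0.51081765 0.04928892 0.03614756] [0.44060537 0.02256043 0.00142095] [0.53400064 0.11040723 0.07024345]
side [268 253  25  17 198] [280.82323232 261.40909091] [0.49874081 0.04174111 0.03497963] [0.46969075 0.02444655 0.01736924] [0.52694878 0.07789366 0.03958984]
wrist [ 296  174   43   45 1513] [316.69530734 196.35756775] [0.5009083  0.05802129 0.03599692] [0.46825294 0.02066827 0.01445306] [0.52800994 0.08613171 0.06863341]
wrist [203 346  13  10  87] [209.83908046 349.8045977 ] [0.46767667 0.07671661 0.36551254] [0.46563151 0.07388984 0.36430635] [0.4695496  0.07845792 0.36645043]
wrist [420 346  14  10  90] [425.06666667 349.82222222] [0.54025649 0.05950101 0.36546964] [0.53841159 0.05619804 0.36428794] [0.54343558 0.06177659 0.36932449]
```

View pics/scene4.png

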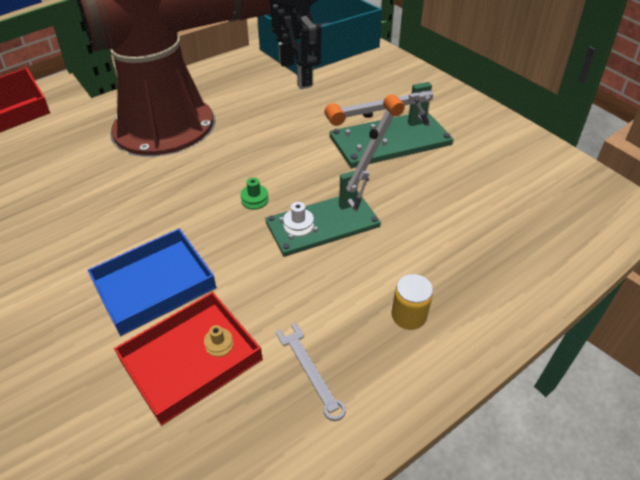

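View pics/wrist4.png

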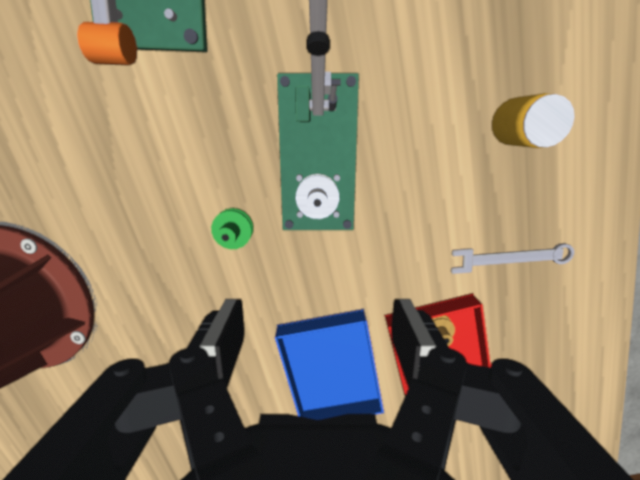

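The arm rests open past upright, with its grip at (393,104) in the scene view. The pulley is untouched at (318,197) in the wrist view, with the hub bore at (317,202).

Run:
```python
import pickle; from h import *
d=pickle.load(open("d4.pkl","rb"))
for n in ["wrist","scene","side"]:
    ci,p,z=d[n]
    for b,st,c in blobs(masks(p)["white"],100):
        P=cloud(ci,z,b)
        if .46<np.median(P[:,0])<.55 and .0<np.median(P[:,1])<.12:
            T=P[abs(P[:,2]-.035)<.004]
            print(n,"flange",len(T),(T.min(0)+T.max(0))/2,cv2.minEnclosingCircle((T[:,:2]*1000).astype(np.float32)))
            T=P[P[:,2]>.06]; print("hubtop",len(T),T.mean(0) if len(T) else 0)
    B=max(blobs(masks(p)["blue"],500),key=lambda b:b[1][4])[0]
    P=cloud(ci,z,B);
    T=P[(P[:,2]<.009)&(P[:,2]>-.003)&(P[:,1]<-.1)]; print("floor",np.median(T[:,2]),cv2.minAreaRect((T[:,:2]*1000).astype(np.float32)))
    T=P[(P[:,2]<.045)&(P[:,2]>.028)&(P[:,1]<-.1)]; print("rim",len(T),cv2.minAreaRect((T[:,:2]*1000).astype(np.float32)))
ci=d["wrist"][0]; print(plane(ci,[[317,202]],.065))
```

```text
wrist flange 1018 [0.50050123 0.05460186 0.03479791] ((500.54205322265625, 54.462013244628906), 27.96895408630371)
hubtop 323 [0.5005388  0.05473144 0.0658466 ]
floor 0.005382803063979976 ((456.8349914550781, -226.353515625), (179.47213745117188, 133.27671813964844), 88.65789794921875)
rim 869 ((456.8077392578125, -225.57135009765625), (179.48988342285156, 135.936279296875), 88.5128173828125)
scene flange 325 [0.50174373 0.05491057 0.03514351] ((501.8375549316406, 54.54261779785156), 28.628280639648438)
hubtop 103 [0.50296547 0.055551   0.06671285]
floor 0.005402599833753141 ((459.71600341796875, -225.42901611328125), (174.1128387451172, 141.71334838867188), 88.4927749633789)
rim 1066 ((460.00732421875, -225.88075256347656), (177.25433349609375, 143.26467895507812), 88.95501708984375)
side flange 126 [0.50027674 0.05257192 0.03561263] ((501.0016174316406, 53.358638763427734), 27.781719207763672)
hubtop 0 0
floor 0.004400120897264263 ((454.565673828125, -229.3790283203125), (136.7255401611328, 184.92767333984375), 0.1515664905309677)
rim 422 ((456.6785583496094, -226.69406127929688), (186.85134887695312, 140.3360595703125), 88.69284057617188)
[[0.50034716 0.05434305 0.065     ]]
```

The pulley is at (0.5008, 0.0543), flange radius about 28 mm and hub top at 65 mm, as the given sizes require. The blue tray centre is at (0.457, -0.226). I go down over the hub in two stages.

>>> servo_tool(
  moves=[
    [0.7,-0.001,-0.0045,-0.03,0],
    [0.7,0,0,-0.04,0],
    [0.7,0,0,-0.04,0],
    [0.7,0,0,-0.04,0],
    [0.7,0,0,-0.03,0],
    [0.7,0,0,-0.02,0],
    [0.7,0,0,0,0],
    [0.7,0,0,0,0],
  ],
)

```text
time: 8.25
tcp_pos: [0.5009, 0.0552, 0.1203]
eef_rot: [0.784, 0.621, 0.0, -0.0]
contact_force: [0.4, -0.4, 0.5]
finger_gap: 0.0595
```

Run:
```python
from cell import robot, vision
from h import *
s=robot.get_state(); print(s["tcp_pos"],s["contact_force"])
ci=vision.camera_info("wrist");p,z=vision.read_camera("wrist");cv2.imwrite("pics/w5.png",p[:,:,::-1])
for b,st,c in blobs(masks(p)["white"],150):
    P=cloud(ci,z,b);T=P[abs(P[:,2]-.035)<.004]
    if len(T)>100: print(st,cv2.minEnclosingCircle((T[:,:2]*1000).astype(np.float32)))
    T=P[abs(P[:,2]-.065)<.003]
    if len(T)>50: print("hub",cv2.minEnclosingCircle((T[:,:2]*1000).astype(np.float32)))
```

```text
[0.50089549 0.05519903 0.12027432] [ 0.41703214 -0.41679905  0.46722438]
[ 279  204   77   79 4388] ((500.2212829589844, 54.50027084350586), 28.12656593322754)
hub ((500.2830810546875, 54.47697448730469), 13.083212852478027)
```

View pics/w5.png

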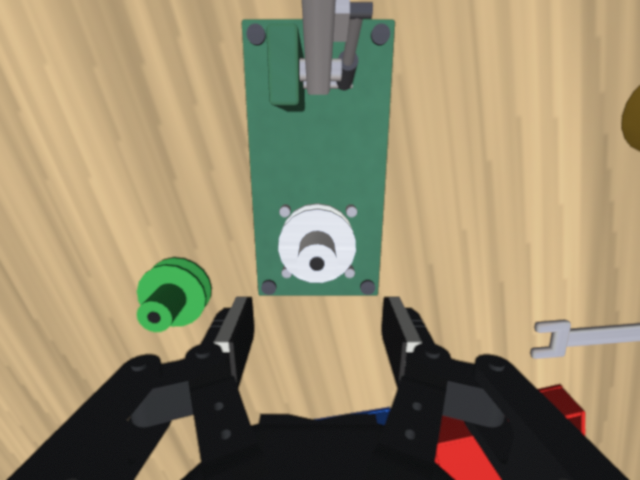

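The hub (317,263) is centred between the fingers, and the clamp arm and post stay clear at the top of the picture. I descend to z = 0.038 and close.

>>> servo_tool(
  moves=[
    [0.7,-0.0004,-0.0007,-0.025,0],
    [0.7,0,0,-0.025,0],
    [0.7,0,0,-0.02,0],
    [0.7,0,0,-0.012,0],
    [0.7,0,0,0,0],
    [0,0,0,0,0],
    [0,0,0,0,0],
    [0,0,0,0,0],
    [0,0,0,0,0],
    [0,0,0,0,0],
    [0,0,0,0,0],
    [0,0,0,0,0],
  ],
  squeeze=50,
)

```text
time: 9.5
tcp_pos: [0.5016, 0.0538, 0.0394]
eef_rot: [0.784, 0.62, 0.001, 0.001]
contact_force: [-0.7, 0.6, 6.7]
finger_gap: 0.0244
```

>>> servo_tool(
  moves=[
    [0,0,0,0.003,0],
    [0,0,0,0.005,0],
    [0,0,0,0.008,0],
    [0,0,0,0.01,0],
    [0,0,0,0.01,0],
    [0,0,0,0.01,0],
    [0,0,0,0.01,0],
    [0,0,0,0.01,0],
    [0,0,0,0,0],
    [0,0,0,0,0],
  ],
)

```text
time: 10.5
tcp_pos: [0.5006, 0.0539, 0.1038]
eef_rot: [0.784, 0.62, 0.0, 0.0]
contact_force: [-0.8, 0.4, -1.6]
finger_gap: 0.0246
```

Run:
```python
from cell import robot, vision
import cv2
p,z=vision.read_camera("scene");a=cv2.resize(p[100:270,210:420,::-1],None,fx=3,fy=3);cv2.imwrite("pics/s6.png",a)
p,z=vision.read_camera("side");a=cv2.resize(p[150:300,200:400,::-1],None,fx=3,fy=3);cv2.imwrite("pics/d6.png",a)
```

```text
(no output)
```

View pics/s6.png

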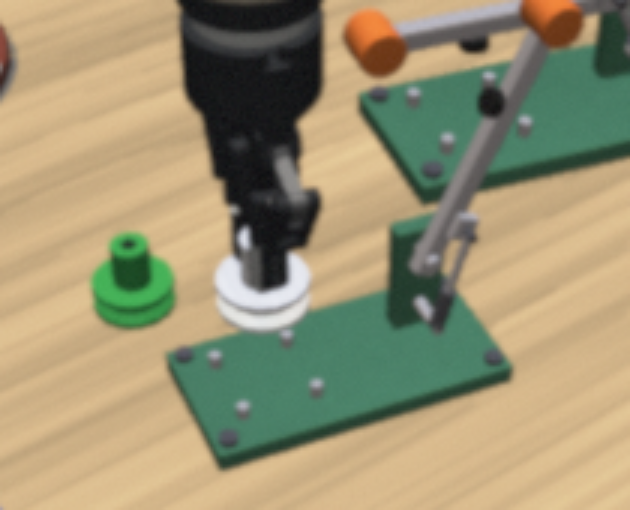

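View pics/d6.png

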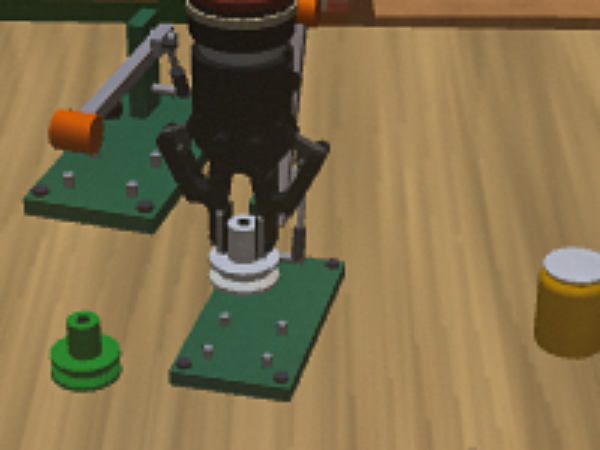

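The pulley is held level, clear of its pins, with its flange at (262,290) in the crop. The clamp is still open. I carry it over the blue tray.

>>> servo_tool(
  moves=[
    [0,0,0,0.015,0],
    [0,-0.002,-0.01,0.01,0],
    [0,-0.004,-0.02,0,0],
    [0,-0.004,-0.025,0,0],
    [0,-0.004,-0.025,0,0],
    [0,-0.004,-0.025,0,0],
    [0,-0.004,-0.025,0,0],
    [0,-0.004,-0.025,0,0],
    [0,-0.004,-0.025,0,0],
    [0,-0.004,-0.025,0,0],
    [0,-0.004,-0.025,0,0],
    [0,-0.004,-0.025,0,0],
    [0,-0.003,-0.025,0,0],
    [0,-0.003,-0.02,0,0],
    [0,0,-0.005,0,0],
    [0,0,0,0,0],
    [0,0,0,0,0],
    [0,0,0,0,0],
  ],
)

```text
time: 12.4
tcp_pos: [0.4526, -0.2503, 0.1289]
eef_rot: [0.784, 0.621, 0.0, 0.0]
contact_force: [0.3, 0.2, -2.0]
finger_gap: 0.0246
```

Run:
```python
from cell import robot, vision
from h import *
s=robot.get_state(); print(s["tcp_pos"],s["contact_force"],s["finger_gap"])
for n in ["scene","side"]:
    ci=vision.camera_info(n);p,z=vision.read_camera(n);cv2.imwrite(f"pics/{n}7.png",p[:,:,::-1])
    for b,st,c in blobs(masks(p)["white"],60):
        P=cloud(ci,z,b);m=np.median(P,0)
        if .38<m[0]<.54 and -.3<m[1]<-.15:
            h,e=np.histogram(P[:,2],np.arange(0,.2,.003)); print(n,st,m,P.min(0),P.max(0),e[h.argmax()])
```

```text
[ 0.45256285 -0.25033167  0.12892081] [ 0.251797   0.2262994 -1.9695809] 0.0245679374055406
scene [105 228  38  32 635] [ 0.46911781 -0.2507824   0.12503938] [ 3.49090968e-01 -2.75776713e-01  3.06437408e-04] [ 0.48267586 -0.2207558   0.14905589] 0.123
side [235 301  30  14 184] [ 0.45240887 -0.262062    0.1247464 ] [ 4.25642845e-01 -2.77161504e-01  3.59959100e-05] [ 0.48051233 -0.07175583  0.12824009] 0.123
side [236 310  29  12 125] [ 0.45695139 -0.2700556   0.11091604] [ 0.42661313 -0.2799138   0.10727283] [ 0.48010134 -0.24459975  0.12124713] 0.108
```

View pics/side7.png

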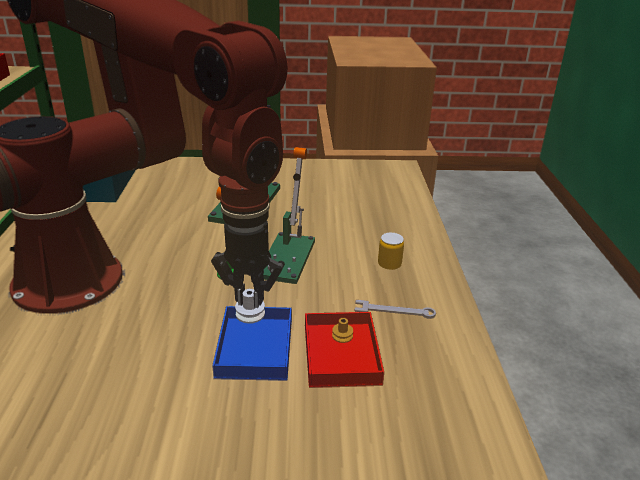

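View pics/scene7.png

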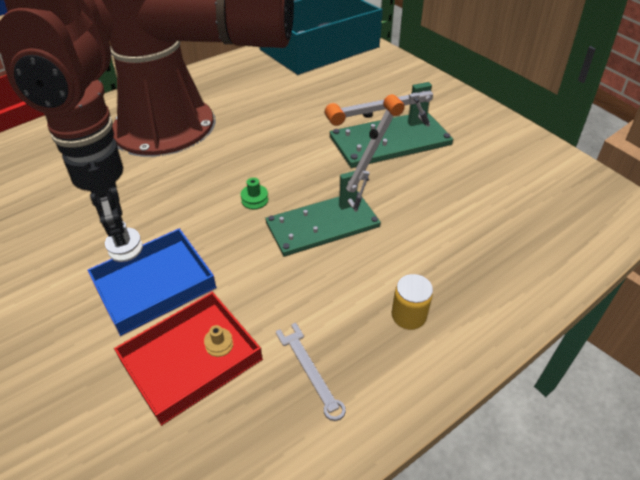

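The pulley hangs level with its flange top at z = 0.1245, so its underside is about 0.1045. I counted the rows wrongly and ended 24 mm too far in -y, still inside the tray's bounds. I correct that and lower, stopping 2–3 mm above the floor.

>>> servo_tool(
  moves=[
    [0,0.004,0.015,0,0],
    [0,0,0.009,0,0],
    [0,0,0,-0.01,0],
    [0,0,0,-0.02,0],
    [0,0,0,-0.02,0],
    [0,0,0,-0.02,0],
    [0,0,0,-0.015,0],
    [0,0,0,-0.009,0],
    [0,0,0,-0.004,0],
    [0,0,0,0,0],
    [0,0,0,0,0],
  ],
)

```text
time: 13.6
tcp_pos: [0.4569, -0.2275, 0.0315]
eef_rot: [0.784, 0.62, 0.0, 0.001]
contact_force: [0.3, -0.4, -0.5]
finger_gap: 0.0241
```

>>> servo_tool(
  moves=[
    [0,0,0,-0.001,0],
    [0,0,0,-0.001,0],
    [0,0,0,-0.0005,0],
    [0,0,0,0,0],
    [0,0,0,0,0],
  ],
)

```text
time: 14.1
tcp_pos: [0.4565, -0.2272, 0.0284]
eef_rot: [0.784, 0.62, 0.0, 0.0]
contact_force: [-1.1, 0.5, 1.4]
finger_gap: 0.024
```

The vertical force went from -2 to +1.4 N at the expected height, so the pulley is on the floor. I release and lift.

>>> servo_tool(
  moves=[
    [0.3,0,0,-0.0003,0],
    [0.4,0,0,0,0],
    [0.5,0,0,0,0],
    [0.6,0,0,0,0],
    [0.6,0,0,0,0],
    [0.6,0,0,0,0],
    [0.6,0,0,0.01,0],
    [0.6,0,0,0.02,0],
    [0.6,0,0,0.03,0],
    [0.6,0,0,0.04,0],
    [0.6,0,0,0.04,0],
    [0.6,0,0,0.04,0],
    [0.6,0,0,0.02,0],
    [0.6,0,0,0,0],
    [0.6,0,0,0,0],
  ],
)

```text
time: 15.6
tcp_pos: [0.4566, -0.2272, 0.2283]
eef_rot: [0.784, 0.62, 0.0, 0.0]
contact_force: [-0.3, 1.0, 0.5]
finger_gap: 0.0509
```

Run:
```python
from cell import robot, vision
from h import *
import pickle
s=robot.get_state(); print(s["tcp_pos"],s["contact_force"],s["finger_gap"])
for n in ["scene","side","wrist"]:
    ci=vision.camera_info(n);p,z=vision.read_camera(n);cv2.imwrite(f"pics/{n}8.png",p[:,:,::-1])
    for b,st,c in blobs(masks(p)["white"],60):
        P=cloud(ci,z,b);m=np.median(P,0)
        if .38<m[0]<.54 and -.3<m[1]<-.15 and m[2]<.1:
            h,e=np.histogram(P[:,2],np.arange(0,.1,.002)); T=P[abs(P[:,2]-.024)<.004]
            print(n,st,m,e[h.argmax()], cv2.minEnclosingCircle((T[:,:2]*1000).astype(np.float32)), "top",P[:,2].max())
            if len(T)>50:
                A=np.c_[T[:,:2]-T[:,:2].mean(0),np.ones(len(T))]; print("slopes",np.linalg.lstsq(A,T[:,2],rcond=None)[0])
```

```text
[ 0.45656341 -0.22721159  0.22834437] [-0.2510652   1.02187335  0.45819826] 0.05085270115788172
scene [135 260  33  35 682] [ 0.46959677 -0.22844305  0.02524628] 0.024 ((459.9617004394531, -224.6809539794922), 28.139055252075195) top 0.05760418676577152
slopes [-0.00359937 -0.00830654  0.02532489]
side [248 323  13   8  61] [ 0.45622636 -0.22728977  0.05439046] 0.054 ((0.0, 0.0), 0.0) top 0.05769524307845524
side [241 331  27  17 230] [ 0.45982013 -0.23455461  0.02457836] 0.024 ((457.8545227050781, -227.10104370117188), 28.670835494995117) top 0.029517739508603588
slopes [-0.00128728 -0.01564629  0.02453538]
side [242 344  26  10 103] [ 0.45852144 -0.24688311  0.01066922] 0.01 ((0.0, 0.0), 0.0) top 0.01604130628009125
wrist [ 293  180   51   53 1967] [ 0.45813552 -0.22223373  0.02512906] 0.024 ((456.6839599609375, -226.67742919921875), 27.7858943939209) top 0.05710468908565574
slopes [-0.00148374 -0.00453795  0.02480358]
```

View pics/side8.png

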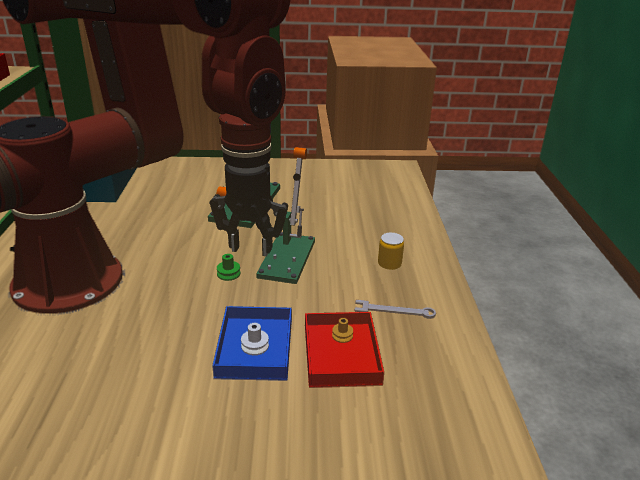

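View pics/scene8.png

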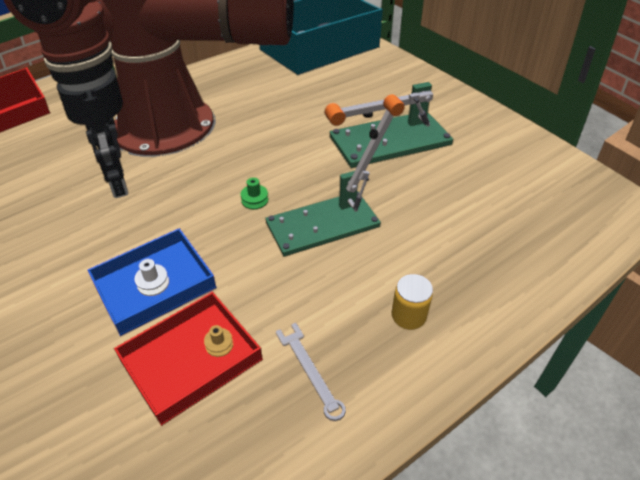

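The pulley stands flat, hub up, in the middle of the blue tray at (152,278) in the scene view. The clamp is open, the bystanders have not moved and the gripper is clear, so I hand in.

```bash
python3 -c "
from cell import finish_job
print(finish_job())"
```

```text
the job is handed in; nothing more can be done
None
```

The clamp is open by itself, and the aluminium pulley stands flat, hub up, in the blue tray. I handed the job in at about 15.8 s of the 56 s; no verdict was reported.

I gripped the orange grip by its flat ends, followed its arc to about 1.8 rad and let go. The arm then stayed open. I took the pulley by its hub, lifted it out of the pins, lowered it onto the tray floor and released it there.

**Last checks:**
- **Pulley position:** it was within about 3 mm of the tray centre in all three camera views.
- **Pulley flatness:** the flange top was at z ≈ 0.025 m, where 0.024 m is expected, and the flange tilt was below 0.02 rad.
- **Clamp and bystanders:** by eye, the clamp arm was still open, and the brass pulley, can and wrench sat at the same places in the pictures as at the start.
- **Gripper:** it was about 0.2 m above the tray and touching nothing.

**What disagreed:**
- **Overshoot:** I miscounted the rows of one carrying move and went 24 mm too far in -y. I corrected this before lowering.
- **Hub grip:** the finger gap read 24.5 mm on the 26 mm hub, but the pulley stayed level and did not slip.

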